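# Switch on the speakerphone for the call

## Robot

A 6-joint arm with a two-finger parallel gripper is mounted at the origin on the work surface. World frame = base frame: x ahead of the robot, y to its left, z up, the work surface at z = 0. Lengths are in m, angles in rad, forces in N, time in s.
With the tool pointing down it reaches from about 0.375 to 0.9 m from the base axis. Payload 3.1 kg.
Tool frame: the origin (TCP) lies midway between the tips of the shut fingers; the grasp point (between the pads) lies 19 mm behind it; x points along the fingers, y is the direction in which the jaws open and shut, and the axes are right-handed (so a half turn about x gives the same grasp; the last joint's range is limited). The gripper opens to 87 mm and grips with 3 to 60 N. Pads are 19 mm wide; open, the fingers measure 117 mm over their backs; the gripper's body (75 mm by 190 mm) begins 51 mm behind the grasp point.
Start: joints at [-1.369, 0.527, 1.433, -0, 1.181, -0.178], TCP at [0.232, -0.58, 0.223] pointing down, gripper open.
Joint ranges: [-3.08, 3.08], [-0.75, 2.2], [0.22, 2.44], [-1.43, 4.57], [0, 2.65], [-2.85, 2.85]. Speed limits (rad/s): [2.79, 2.79, 3.14, 3.14, 3.14, 3.14].

## Interface

Orientations are given as a unit quaternion [x, y, z, w].
In Python, from rig import get_obs, imaging, robot gives the robot as it stands.
- The arm moves only by the shell command python3 -m inch 'ROWS' [FORCE]. ROWS is JSON, a list of rows, each a list of 3 entries, a list of its own where there are three numbers: the finger opening in mm, from 0 to 87, then the shift along the tool's x, y, z in mm, then the turn, a rotation vector about the tool's x, y, z in degrees. In form: [[grip, [dx, dy, dz], [wx, wy, wz]], ...]. A call has 1 to 12 rows; each row shifts and turns the pose as measured when the row begins, along the tool's axes as they then stand; what a row does not reach is not made up. A row lasts 1/8 s, in which the tool goes at most 62.5 mm and 10.7 degrees, less where a joint would pass 70% of its speed; a pose out of reach is approached as far as the arm can. A call with a gripper value outside its range is refused whole. The fingers move at their own pace and stop on an object; FORCE is the grip in N (left out, the last holds). Time passes only in rows, so rows that do not move let the fingers close. It gives the time, the measured TCP pose, the force and the opening at its end, in the units of the state.
- get_obs(): the state, without advancing time (a new reading comes with each control period).
- imaging.camera(name): name is "scene" or "top" or "wrist"; returns the picture (400x640x3 uint8, red, green, blue); there is no depth.
- imaging.camera_params(name): a dict with "camera_matrix" (3x3 intrinsics, pixels), "k1" (the pictures are not rectified: a ray, as slopes to the right and down, at radius r is drawn at 1 + k1 r^2 times it, then the intrinsics apply), "xyz" and "rotation" of the camera in the world. Camera axes: x right, y down, z forward; pixel columns grow to the right and rows downward; lengths in m; the calibration is good to about 2 mm. A picture is of the moment at which its call begins: read the wrist's pose just before it. camera_params takes no time and is no camera call; for the wrist camera it gives the pose at the moment of the call.
- robot.hand_in(): hands the job in, once; it reports no verdict.
Trained networks look in the newest picture that a camera, given by its name, has taken for a name from the list of things; names that differ only in an ending like _2 or _b are one class to them, and where a whole thing is asked for, a point or a joint stands for the part that bears it (a point fixed in the world has none). Each returns a list of dicts, best first, with "confidence" (0 to 1); they miss things now and then, are a little off and sometimes report something else, mostly with a low value. They report only what shows in the picture. A call takes as long as a camera call. They do not tell look-alikes from the thing itself.
- imaging.cut_out(camera, target): "pixels" (400x640 bool, what is visible of it) and "box" ([centre column, centre row, width, height] in pixels, round what is visible of it).
- imaging.tip_of(camera, target): "pixel" ([column, row] in pixels: a listed point, or the origin of a listed thing).
The state is a dict: "time": time; "q": joint angles; "joint_velocities": joint speeds; "joint_torque": joint torques, N m; "position": TCP position; "tool_rot": TCP orientation; "ft_force": force on the tool from outside, world axes, zero at the start; "moment": the same for the moment, N m; "grip_width": finger opening in m.
Only numpy, scipy, OpenCV 4.12 (cv2) and the standard library are available. Lean on these libraries where they do the work, as an engineer would, in place of code of your own. Each camera call takes 0.05 s, during which the arm holds its last target. There are 200 camera calls.

## Task

The video call is about to start: switch on the speakerphone (the wide box with the round speaker grille) by sliding its flush switch by the small ridge, away from the grille, past its detent and all the way to the other end, then let go. Leave the switch of the narrower hub box (with the row of sockets) as it is, and do not knock the mug about.

Things in the scene. Friction and masses are not known exactly. Their poses are not given: they have to be found in the camera images.
- speaker_ridge (a point): Top centre of the black ridge, 22 (x) x 8 (y) x 8 mm tall, on the speakerphone's slide switch; moves with it. On a grey plate flush in a black slot; 8 mm above the flat box top, 50 mm above the desk. +y: slides on, away from the grille; z up. Box: grey, 100 (x) x 170 (y) x 42 mm, fixed; its centre 40 mm along -y from the ridge when off. Black grille 76 mm wide; all else on top is under 2 mm.
- speaker_switch (a joint): Travel of the speakerphone's switch, m: 0 off (grille end), 0.016 on (end stop). Starts off, within 2 mm of 0. Over-centre detent: needs 2.5 to 4 N at first, less towards the middle (0.008); from about 0.011 it snaps by itself to 0.016. Let go earlier, it springs back or sticks half way.
- hub_switch (a joint): Travel of the hub's switch (same ridge and detent), m: 0 off, 0.016 on; starts within 2 mm of off and must stay off. Hub: grey box 64 x 170 x 30 mm high, fixed, four steel sockets in a row on top. Hub and speakerphone stand left and right in front of the robot, in either order, each turned up to 0.8 rad.
- mug: White ceramic mug, 80 mm across, 92 mm tall, with a handle; loose, upright on the desk beyond and between the two boxes. Origin at the centre of its underside, z up.
Mind the look-alikes: they are no part of the job. Leave any turquoise look-alike of the part that bears speaker_ridge alone.

How it is judged:
At the end, for the whole second after the job is handed in: The speakerphone's switch rests at the on end (travel over 13 of 16 mm), the hub's switch is still off (under 4 mm), and the mug stands upright (within 0.2 rad) within 30 mm of where it was (value of joint speaker_switch above 0.013 m and value of joint hub_switch below 0.004 m and angle between mug's own z axis and vertical below 0.2 rad and distance of mug from where it was at the start of the episode below 0.03 m); the robot touches nothing.
It fails at once if the hub's switch is moved more than 6 mm (value of joint hub_switch above 0.006 m).
It fails at once if the mug is tipped by more than 0.5 rad (angle between mug's own z axis and vertical above 0.5 rad).
It also fails if it takes over 32 s, if anything falls off the work surface, if the arm or the gripper's body presses on something with over 40 N, if the wrist force passes 120 N, or if a joint passes its speed limit or range.

## Working session

There is one attempt and no reset: what is moved stays moved. The work goes in short steps, Python scripts to look and compute and a shell command to move; the robot and the scene stay as the last step left them, time stands still between calls to the robot, and variables do not carry over. Pictures are saved under pics/ and viewed, about 8 in all and at most 12, crops included, and the job is handed in when it is done.

```bash
mkdir -p pics
cat > h.py <<'E'
import numpy as np, cv2
from rig import get_obs, imaging, robot
from scipy.spatial.transform import Rotation as R
def ray(p,uv):
    K=np.array(p["camera_matrix"]);k=p["k1"]
    d=np.array([(uv[0]-K[0,2])/K[0,0],(uv[1]-K[1,2])/K[1,1]]);u=d.copy()
    for _ in range(30): u=d/(1+k*(u@u))
    Rm=np.array(p["rotation"]); 
    if Rm.shape!=(3,3): Rm=R.from_quat(Rm).as_matrix()
    return np.array(p["xyz"]),Rm@np.r_[u,1]
def onz(p,uv,z):
    o,d=ray(p,uv);return o+d*(z-o[2])/d[2]
def snap(n,f):
    p=imaging.camera_params(n);im=imaging.camera(n);cv2.imwrite("pics/"+f,im[:,:,::-1]);return p,im
E
python3 - <<'E'
from h import *
np.set_printoptions(precision=4,suppress=True)
print(get_obs())
for n in("top","scene"):
    p,im=snap(n,n+"0.png");print(n,p)
    for r in imaging.tip_of(n,"speaker_ridge"):print(r,onz(p,r["pixel"],.05))
    for t in("speaker_ridge","hub_switch","mug"):
        for r in imaging.cut_out(n,t):print(t,r["confidence"],r["box"],onz(p,r["box"][:2],.05 if t!="hub_switch" else .038))
E
```

```text
{'time': 0.0, 'q': array([-1.3685,  0.5285,  1.4339, -0.    ,  1.1814, -0.1785]), 'joint_velocities': array([-0.0004,  0.0013,  0.0006,  0.002 , -0.0017,  0.0007]), 'joint_torque': array([  0.0014, -44.0034, -17.6594,   0.0632,   0.058 ,  -0.0002]), 'position': array([ 0.2322, -0.5795,  0.2216]), 'tool_rot': array([-0.6943, -0.1346,  0.6943, -0.1331]), 'ft_force': array([ 0.0371, -0.2851, -0.2052]), 'moment': array([-0.0244,  0.0165,  0.032 ]), 'grip_width': 0.0870023469705578}
top {'camera_matrix': array([[463.8064,   0.    , 320.7988],
       [  0.    , 463.8064, 198.3972],
       [  0.    ,   0.    ,   1.    ]]), 'k1': 0.03605722129031161, 'xyz': array([0.4263, 0.0699, 1.1454]), 'rotation': array([ 0.7082, -0.7049,  0.0248, -0.0306])}
{'pixel': [443.6, 280.6], 'confidence': 0.53} [ 0.3219 -0.2073  0.05  ]
{'pixel': [175.9, 320.5], 'confidence': 0.46} [0.2275 0.4128 0.05  ]
{'pixel': [271.8, 281.0], 'confidence': 0.43} [0.3184 0.1924 0.05  ]
speaker_ridge 0.63 [445.6, 282.1, 11.3, 14.5] [ 0.3185 -0.2119  0.05  ]
speaker_ridge 0.42 [254.0, 184.7, 8.8, 11.2] [0.5443 0.2378 0.05  ]
sp
[... 237 characters left out ...]
0.    , 319.8675],
       [  0.    , 385.2364, 202.3171],
       [  0.    ,   0.    ,   1.    ]]), 'k1': -0.06570812064699239, 'xyz': array([ 1.249 , -0.2859,  0.8283]), 'rotation': array([ 0.7725,  0.4925, -0.2229, -0.3333])}
{'pixel': [337.9, 160.7], 'confidence': 0.5} [0.3155 0.1936 0.05  ]
{'pixel': [384.3, 197.1], 'confidence': 0.45} [0.5401 0.2378 0.05  ]
{'pixel': [382.7, 130.0], 'confidence': 0.39} [0.2163 0.4303 0.05  ]
{'pixel': [220.2, 197.4], 'confidence': 0.36} [ 0.326  -0.2126  0.05  ]
speaker_ridge 0.55 [227.9, 237.2, 8.9, 8.4] [ 0.4967 -0.2328  0.05  ]
hub_switch 0.53 [227.9, 235.6, 5.9, 0.1] [ 0.4792 -0.2305  0.038 ]
mug 0.89 [355.9, 276.4, 43.5, 51.6] [0.7606 0.0211 0.05  ]
```

View pics/top0.png

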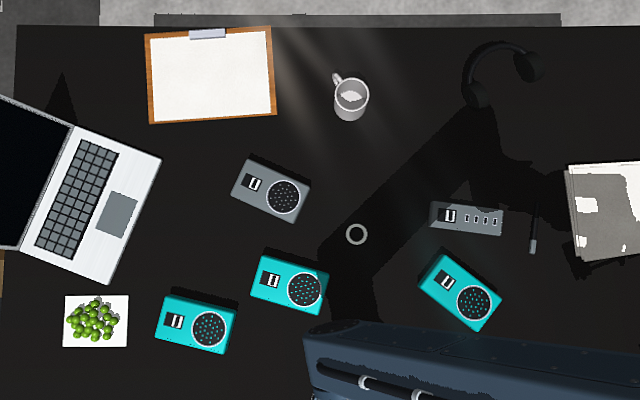

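View pics/scene0.png

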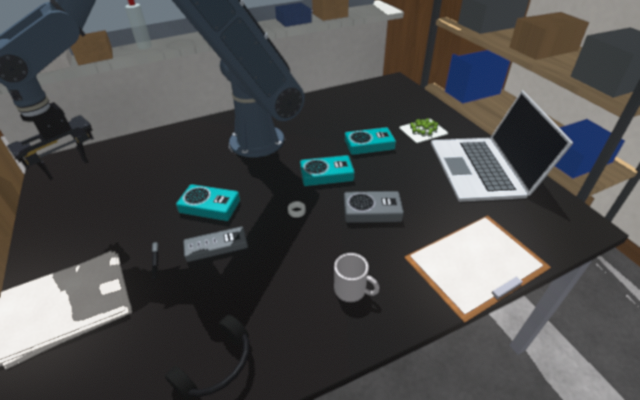

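Top view: the only grey speakerphone is on the left, with its ridge at about (254,184) and grille at (283,197). The grey hub is at right, with its switch at (450,215). The mug is at (351,98), and three turquoise look-alikes are to be ignored. The scene view agrees.

```bash
cat >> h.py <<'E'
np.set_printoptions(precision=4,suppress=True)
def totool(tgt):
    s=get_obs();Rt=R.from_quat(s["tool_rot"]);return Rt.inv().apply(np.array(tgt)-s["position"])*1e3
def turn(yaxis_xy):  # degrees about tool x to bring tool y to +-direction, plus tilt fix
    s=get_obs();Rt=R.from_quat(s["tool_rot"]);out=[]
    for sg in(1,-1):
        y=sg*np.r_[yaxis_xy,0];y/=np.linalg.norm(y);x=np.array([0,0,-1.]);M=np.c_[x,y,np.cross(x,y)]
        out.append((Rt.inv()*R.from_matrix(M)).as_rotvec(degrees=True))
    return out
E
python3 - <<'E'
from h import *
im=cv2.imread("pics/top0.png");p=imaging.camera_params("top")
a=im[145:235,220:325].astype(int);m=((a.max(2)-a.min(2)<30)&(a.max(2)>60)).astype(np.uint8)
m=cv2.morphologyEx(m,cv2.MORPH_OPEN,np.ones((3,3)));n,l,st,c=cv2.connectedComponentsWithStats(m);k=1+st[1:,4].argmax()
pts=np.argwhere(l==k)[:,::-1]+[220,145]
w=np.array([onz(p,q,.042)[:2] for q in pts]);print(cv2.minAreaRect(w.astype(np.float32)*1000))
ridge=onz(p,[254,184.5],.05);g=onz(p,[283,197],.042);print(ridge,g,(ridge-g)/np.linalg.norm(ridge-g))
d=(ridge-g)[:2]
print(get_obs()["q"],R.from_quat(get_obs()["tool_rot"]).as_matrix(),totool(np.r_[ridge[:2],.2]),turn(d),turn([-d[1],d[0]]))
E
```

```text
((530.606201171875, 201.41732788085938), (169.0478515625, 98.34204864501953), 65.87342071533203)
[0.5447 0.2378 0.05  ] [0.5159 0.1693 0.042 ] [0.3859 0.9163 0.107 ]
[-1.3685  0.5275  1.4327  0.      1.1814 -0.1785] [[ 0.      0.3717 -0.9284]
 [ 0.0001 -0.9284 -0.3717]
 [-1.     -0.0001 -0.    ]] [  22.588  -643.2699 -594.0254] [array([-135.3444,   -0.0046,   -0.0013]), array([44.6556, -0.001 ,  0.0037])] [array([134.6556,   0.0023,   0.0041]), array([-45.3444,  -0.0033,   0.0019])]
```

```bash
python3 -m inch '[[0,[0,-43,-40],[0,0,0]],[0,[0,-43,-40],[0,0,0]],[0,[0,-43,-40],[0,0,0]],[0,[0,-43,-40],[0,0,0]],[0,[0,-43,-40],[0,0,0]],[0,[0,-43,-40],[0,0,0]],[0,[0,-43,-40],[0,0,0]],[0,[0,-43,-40],[0,0,0]],[0,[0,-43,-40],[0,0,0]],[0,[0,-43,-40],[0,0,0]],[0,[0,-43,-40],[0,0,0]],[0,[0,-43,-40],[0,0,0]]]' 20
python3 - <<'E'
from h import *
d=np.array([.405,.914]);print(get_obs()["q"],totool([.487,.110,.20]),turn([d[1],-d[0]]))
E
```

```text
time: 2.0
position: [0.4979, 0.0886, 0.2226]
tool_rot: [0.699, 0.125, -0.691, 0.135]
ft_force: [0.6, -0.7, -0.3]
grip_width: 0.0004
[-0.0386  0.3635  1.735  -0.0125  1.0299  1.1685] [ 22.1817 -24.2663   2.5504] [array([-44.8975,  -0.0888,  -0.9992]), array([135.0974,  -1.2422,   0.1104])]
```

```bash
python3 -m inch '[[0,[0,-10,0],[-9,0,0]],[0,[0,0,0],[-9,0,0]],[0,[0,0,0],[-9,0,0]],[0,[0,0,0],[-9,0,0]],[0,[0,0,0],[-9,0,0]],[0,[0,0,0],[0,0,0]]]'
python3 - <<'E'
from h import *
d=np.array([.405,.914])
p,im=snap("wrist","w1.png");print(p["xyz"])
for r in imaging.tip_of("wrist","speaker_ridge"):print(r,onz(p,r["pixel"],.05))
for r in imaging.cut_out("wrist","speaker_ridge"):print(r["confidence"],r["box"],onz(p,r["box"][:2],.05))
print(get_obs()["position"],get_obs()["q"],totool([.545,.238,.10]),turn([d[1],-d[0]])[0])
E
```

```text
time: 2.75
position: [0.496, 0.1041, 0.2234]
tool_rot: [0.589, 0.39, -0.583, 0.403]
ft_force: [0.3, -0.2, 0.1]
grip_width: 0.0006
[0.5194 0.1705 0.3862]
{'pixel': [130.6, 164.9], 'confidence': 0.93} [0.3198 0.1936 0.05  ]
0.9 [312.7, 35.6, 27.0, 26.5] [0.5493 0.2383 0.05  ]
0.73 [134.3, 164.6, 26.2, 20.6] [0.3237 0.1924 0.05  ]
[0.4961 0.1041 0.2233] [-0.0077  0.3624  1.7341 -0.0119  1.0279  0.3802] [ 122.7454   -6.9197 -142.9242] [ 2.023   0.1664 -1.1321]
```

View pics/w1.png

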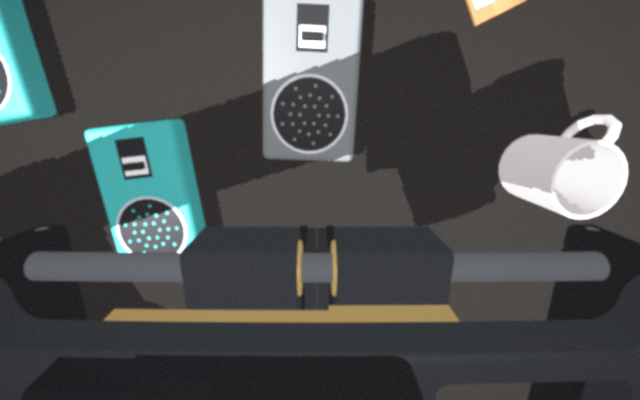

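The wrist picture shows the grey speakerphone's switch plate with the black ridge at (313,36), grille below at (310,113). This agrees with the top view to within 4 mm. Next I go to 30 mm behind the ridge and look once more.

```bash
python3 -m inch '[[0,[40,-2,-37],[2,0,-1]],[0,[40,-2,-37],[0,0,0]],[0,[38,-2,-38],[0,0,0]],[0,[0,0,0],[0,0,0]]]'
python3 - <<'E'
from h import *
d=np.array([.405,.914])
p,im=snap("wrist","w2.png");print(p["xyz"])
for r in imaging.tip_of("wrist","speaker_ridge"):print(r,onz(p,r["pixel"],.05))
for r in imaging.cut_out("wrist","speaker_ridge"):print(r["confidence"],r["box"],onz(p,r["box"][:2],.05))
print(get_obs()["position"],totool([.536,.2105,.046]),turn([d[1],-d[0]])[0],totool([.548,.238,.05]))
E
```

```text
time: 3.4
position: [0.5402, 0.2104, 0.103]
tool_rot: [0.596, 0.38, -0.593, 0.385]
ft_force: [-0.9, -0.5, 0.4]
grip_width: 0.0005
[0.5682 0.2744 0.2661]
{'pixel': [313.0, 173.6], 'confidence': 0.7} [0.5507 0.2383 0.05  ]
0.77 [309.7, 171.4, 38.4, 30.4] [0.5492 0.2407 0.05  ]
[0.5416 0.2084 0.1068] [60.7571 -6.6982  0.5534] [-0.6887 -0.115  -0.7356] [ 56.8132  -7.1774 -29.4544]
```

View pics/w2.png

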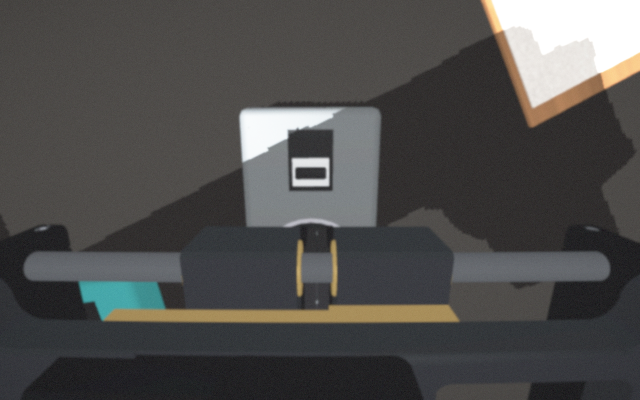

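The picture shows the ridge at (311,173), about 31 mm ahead of the TCP and 5 mm to the side. Next I descend behind it, over the grille edge.

```bash
python3 -m inch '[[0,[25,-5,0],[0,0,-1]],[0,[20,0,0],[0,0,0]],[0,[8,0,0],[0,0,0]],[0,[0,0,0],[0,0,0]]]'
python3 - <<'E'
from h import *
for i in range(4):
    s=get_obs();print(s["position"],s["ft_force"],totool([.550,.239,.046]))
    imaging.camera("wrist")
print(turn([.914,-.405])[0])
E
```

```text
time: 4.05
position: [0.5411, 0.2075, 0.06]
tool_rot: [0.6, 0.38, -0.593, 0.38]
ft_force: [-0.4, 0.1, 0.2]
grip_width: 0.0006
[0.5411 0.2075 0.06  ] [-0.4497  0.0669  0.1711] [ 14.2247  -5.3052 -32.2082]
[0.5415 0.2076 0.0603] [-1.113  -0.4963 -0.8758] [ 14.5939  -5.6079 -31.9345]
[0.5416 0.2078 0.0604] [-0.0876  0.1275  0.827 ] [ 14.6252  -5.6195 -31.698 ]
[0.5416 0.208  0.0603] [0.0939 0.0641 0.1977] [ 14.5406  -5.5168 -31.5523]
[-0.9939 -0.5208 -0.3471]
```

```bash
python3 -m inch '[[0,[8,-6,0],[-1,0,0]],[0,[6,0,0],[0,0,0]]]'
python3 - <<'E'
from h import *
for i in range(3):
    s=get_obs();print(s["position"],s["ft_force"],totool([.550,.239,.046]))
    imaging.camera("wrist")
E
```

```text
time: 4.5
position: [0.5363, 0.2111, 0.0465]
tool_rot: [0.597, 0.386, -0.588, 0.386]
ft_force: [0.4, -0.8, 0.3]
grip_width: 0.0009
[0.5363 0.2111 0.0465] [ 0.4015 -0.8103  0.2533] [  0.8265   1.2507 -31.0246]
[0.5364 0.211  0.0458] [ 0.7893  0.6259 -0.3412] [  0.1519   1.1324 -31.1064]
[0.5366 0.2109 0.0461] [-0.373  -0.2114 -0.0401] [  0.3941   0.9306 -31.0812]
```

```bash
python3 -m inch '[[0,[0,0,-8],[0,0,0]],[0,[0,0,-8],[0,0,0]]]'; python3 -c "
from h import *
s=get_obs();print(s['position'],s['ft_force'],totool([.550,.239,.046]))"
```

```text
time: 4.9
position: [0.5437, 0.2259, 0.0464]
tool_rot: [0.597, 0.385, -0.588, 0.386]
ft_force: [-0.7, -4.3, 1.0]
grip_width: 0.0005
[0.5437 0.2259 0.0464] [-0.6871 -4.2697  0.9581] [  0.5933   0.4248 -14.5113]
```

```bash
python3 -m inch '[[0,[0,0,-5],[0,0,0]],[0,[0,0,-5],[0,0,0]],[0,[0,0,-5],[0,0,0]]]'; python3 -c "
from h import *
s=get_obs();print(s['position'],s['ft_force'],totool([.550,.239,.046]))"
```

```text
time: 5.28
position: [0.5501, 0.2402, 0.0466]
tool_rot: [0.596, 0.385, -0.589, 0.387]
ft_force: [-1.3, -11.6, 1.8]
grip_width: 0.0001
[0.5501 0.2402 0.0466] [ -1.3431 -11.6262   1.8427] [0.5953 0.382  1.1251]
```

11.6 N after about 15.6 mm of pushing suggests the end stop. I back off, lift and check.

```bash
python3 -m inch '[[0,[0,0,10],[0,0,0]],[0,[0,0,10],[0,0,0]],[0,[-40,0,10],[0,0,0]],[0,[-40,0,0],[0,0,0]],[0,[0,0,0],[0,0,0]]]'
python3 - <<'E'
from h import *
p,im=snap("wrist","w3.png")
for r in imaging.tip_of("wrist","speaker_ridge"):
    q=onz(p,r["pixel"],.05);print(r,q,(q-[.550,.239,.05])@[.405,.914,0])
for r in imaging.cut_out("wrist","speaker_ridge"):
    q=onz(p,r["box"][:2],.05);print(r["box"],q,(q-[.550,.2395,.05])@[.405,.914,0])
p,im=snap("top","t3.png");print([ (r["box"],onz(p,r["box"][:2],.05)) for r in imaging.cut_out("top","mug")])
print(get_obs()["position"],get_obs()["ft_force"])
a=cv2.imread("pics/w3.png");b=cv2.resize(im[180:245,410:520,::-1],None,fx=4,fy=4)
c=np.zeros((400,200,3),np.uint8);cv2.imwrite("pics/c3.png",np.vstack([a[100:300,150:590],b[:260,:440]]))
E
```

```text
time: 5.9
position: [0.5357, 0.2104, 0.1275]
tool_rot: [0.597, 0.386, -0.589, 0.386]
ft_force: [-0.4, 0.3, 0.2]
grip_width: 0.0008
{'pixel': [103.2, 321.2], 'confidence': 0.63} [0.3181 0.1896 0.05  ] -0.13901827118287632
{'pixel': [315.5, 145.3], 'confidence': 0.56} [0.5547 0.2542 0.05  ] 0.015821563912018395
[316.4, 144.4, 31.4, 25.8] [0.5556 0.2546 0.05  ] 0.01604163398783668
[107.0, 311.5, 27.6, 15.7] [0.327  0.1967 0.05  ] -0.1294633180583239
[([352.1, 94.9, 37.6, 47.3], array([0.7623, 0.0049, 0.05  ]))]
[0.5327 0.2103 0.1232] [-0.0526  1.0312  0.6521]
```

View pics/c3.png

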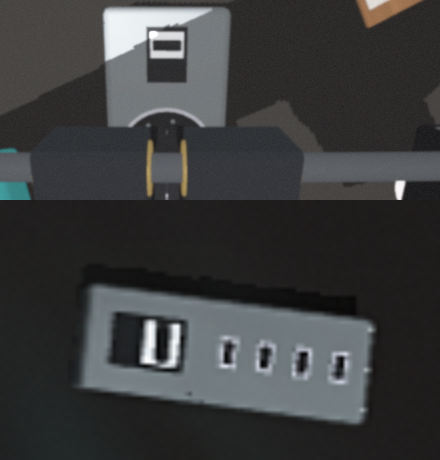

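The crop shows the switch plate at the far end of its slot at (166,45), about 16 mm along. The hub's plate is still at its socket-side end at (162,340).

```bash
python3 -c "
from rig import robot;print(robot.hand_in())"
```

```text
the job is handed in; nothing more can be done
None
```

I switched the speakerphone on and handed the job in at about 6 s on the robot's clock. I pushed the ridge away from the grille with the shut fingers, until the force rose to about 11.6 N at the end stop. Then I backed off and lifted clear.

Last checks:
- **Speakerphone switch:** the wrist picture put the ridge 15.8–16.0 mm from where it started, with its plate at the far end of the slot.
- **Hub switch:** in the top picture its plate is still at the socket-side end, where it started.
- **Mug:** I never went near it. The two network readings of it differ by about 8 mm. I put that down to detection scatter, but did not check further.
- **Robot:** the fingers were about 75 mm above the ridge and the wrist force was near zero (about 1 N of noise).

The hand-in gave no verdict.

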